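# Unstopper the cedar flasks and start the airing fan

### The job

Open every scent flask on the shoe cabinet that still has its wooden stopper: rock the stopper from side to side, in line with the two brass catches, while easing it up until it comes free, keeping the flask down in its stand, and put the stopper in the glass bowl. When all the stoppers are in the bowl, start the airing fan by pressing its three keys fully down one at a time: smallest, middle-sized, then largest. Leave the daruma, mirror, shoe horn and clamp where they are.

Things in the scene. Friction and masses are not known exactly. Their poses are not given: they have to be found in the camera images.
- standA: Fixed wooden coaster of flask A, 100 mm square, rim 26 mm high, floor 6 mm; origin: centre of underside, z up. The white ceramic flask sits in it, parallel: 84 mm square, 66 mm square neck, rim 106 mm above the cabinet top, mouth 46 mm square and 10 mm deep, wider inside. Stand's x axis: the line through the two brass catch pins on the +x and -x faces of the neck, 78 to 84 mm above the cabinet top.
- flaskA (a joint): How far flask A is lifted out of its stand, m: 0 = down, stop at 0.05. It weighs 0.6 kg, slides only upwards with 3 N friction: a pull of 9 N on a caught stopper raises it; it sinks back when let down. Its 2 catch pins: inner tips 13.5 mm from the axis at the start, 12 mm wide, outer ends 8 mm proud; they slide outwards up to 12 mm against 7 N friction, no spring, and stay where pushed.
- stopperA: Wooden stopper of flask A, 50-100 g; absent if the flask is open already. Origin: on its axis 48 mm from the lower end, z along the axis to the handle. Heights from the lower end, mm: foot disc radius 16.5 (0-8), waist radius 12 (8-30), taper radius 14 to 21 (30-46), flange radius 26 (46-54), flat handle 18 thick in x, 40 wide in y (54-96). Seated: flange on the rim, origin 108 mm up, axes as the stand's.
- standB: The same for flask B: fixed coaster, origin at the centre of its underside, x axis along the line of the flask's two catch pins.
- flaskB (a joint): The same for flask B: lift out of its stand, m, 0 = fully down.
- stopperB: Stopper of flask B, same shape, origin and axes as stopper A; absent if flask B is open already. Seated, a stopper lifts freely 10 mm, then its foot hooks under both catches and a straight pull only lifts the flask. Raised 6 mm and tilted about 0.2 rad about the stand's y, pivoting at the mouth (handle to +x, then to -x), its waist pushes back one catch, then the other; with both 3 mm or more out it lifts free.
- standC: The same for flask C: fixed coaster, origin at the centre of its underside, x axis along the line of the flask's two catch pins.
- flaskC (a joint): The same for flask C: lift out of its stand, m, 0 = fully down.
- stopperC: Stopper of flask C, same shape, origin and axes as stopper A; absent if flask C is open already.
- standD: The same for flask D: fixed coaster, origin at the centre of its underside, x axis along the line of the flask's two catch pins.
- flaskD (a joint): The same for flask D: lift out of its stand, m, 0 = fully down.
- stopperD: Stopper of flask D, same shape, origin and axes as stopper A; absent if flask D is open already.
- bowl: Clear glass bowl, loose, 0.7 kg, 196 mm across the rim, 62 mm high, floor about 6 mm thick; origin: centre of its underside; z up.
- fan: Airing fan of the shoe cabinet: low white box 130 x 250 x 35 mm, fixed, grey grille slots along its +x side; origin: centre of its underside. It carries three round white spring keys in a row along its y axis, 80 mm apart, their places swapped from start to start.
- key_small (a joint): Travel of the key of 24 mm diameter, m: 0 = up, 0.006 = fully down, which takes about 5 N; springs back. Pressed counts from 0.004.
- key_small_top (a point): Centre of the top face of the small key (24 mm diameter, in a grey collar), 57 mm above the cabinet top when up; pressed straight down.
- key_middle (a joint): Travel of the key of 34 mm diameter, m: 0 = up, 0.006 = fully down, which takes about 5 N; springs back. Pressed counts from 0.004.
- key_middle_top (a point): Centre of the top face of the middle key (34 mm diameter, in a grey collar), 57 mm above the cabinet top when up; pressed straight down.
- key_large (a joint): Travel of the key of 44 mm diameter, m: 0 = up, 0.006 = fully down, which takes about 5 N; springs back. Pressed counts from 0.004.
- key_large_top (a point): Centre of the top face of the large key (44 mm diameter, in a grey collar), 57 mm above the cabinet top when up; pressed straight down.
- daruma: Bystander: red ceramic daruma figurine, 74 mm across, 76 mm high; origin: centre of its underside.
- mirror: Bystander: black folding compact mirror standing open, base 75 x 85 x 9 mm, cover 75 mm high at its +x side; origin: centre of the base's underside.
- shoehorn: Bystander: lime green plastic shoe horn lying flat, 210 mm long along x, 42 mm wide, 6 mm thick; origin: underside, near its middle.
- clamp: Bystander: small steel spring clamp lying flat, 90 mm long, 18 mm high; origin: underside, middle.
Mind the look-alikes: they are no part of the job. Leave any green look-alike of the stopperD alone.

How it is judged (in metres and radians):
On the way, in this order (a step that is already met when the one before it is completed fails the run):
1. every stopper that was in a flask is out and rests in the glass bowl (horizontal distance between each of stopperA, stopperB, stopperC, stopperD and bowl below 0.085 m and height (world z) of each of stopperA, stopperB, stopperC, stopperD below 0.1 m and linear speed of each of stopperA, stopperB, stopperC, stopperD below 0.03 m/s), for 0.3 s.
2. then the small key is pressed down, the other two up (value of joint key_small above 0.004 m and value of joint each of key_middle, key_large below 0.0015 m), for 0.05 s.
3. then the middle key is pressed down, the other two up (value of joint key_middle above 0.004 m and value of joint each of key_small, key_large below 0.0015 m), for 0.05 s.
4. then the large key is pressed down, the other two up (value of joint key_large above 0.004 m and value of joint each of key_small, key_middle below 0.0015 m), for 0.05 s.
At the end, for the whole second after the job is handed in: Each stopper present is at rest in the bowl (its middle within 85 mm of the bowl's axis and lower than 100 mm), the bowl stands upright on the cabinet top, all flasks are fully down in their stands (within 4 mm) and all keys are up (all of step 1 and value of joint each of key_small, key_middle, key_large below 0.0015 m and value of joint each of flaskA, flaskB, flaskC, flaskD below 0.004 m and angle between bowl's own z axis and vertical below 0.15 rad and height (world z) of bowl below 0.012 m); the robot touches nothing.
It fails at once if a flask is lifted more than 12 mm out of its stand (value of joint any of flaskA, flaskB, flaskC, flaskD above 0.012 m).
It fails at once if two keys are pressed at once (value of joint each of key_small, key_middle above 0.003 m or value of joint each of key_middle, key_large above 0.003 m or value of joint each of key_small, key_large above 0.003 m).
It fails at once if the daruma, mirror, shoe horn or clamp is moved more than 30 mm (distance of any of daruma, mirror, shoehorn, clamp from where it was at the start of the episode above 0.03 m).
Of stopperA, stopperB, stopperC, stopperD only 3 to 4 are there at a start; the rules pass over those that are not, and their reading is None.
At some moment in a run one of bowl may be knocked a few centimetres aside while the robot is not near it.
Once in a run the grip may slacken for a moment while it holds something.
It also fails if it takes over 210 s, if anything falls off the work surface, if the arm or the gripper's body presses on something with over 40 N, if the wrist force passes 120 N, or if a joint passes its speed limit or range.

### The arm

A 6-joint arm with a two-finger parallel gripper is mounted at the origin on the work surface. World frame = base frame: x ahead of the robot, y to its left, z up, the work surface at z = 0. Lengths are in m, angles in degrees, forces in N, time in s.
With the tool pointing down it reaches from about 0.25 to 0.775 m from the base axis. Payload 4 kg.
Tool frame: the origin (TCP) lies at the very end of the fingers, on their centre line; the grasp point (between the pads) lies manip.tcp_to_grasp behind it (manip.tcp_to_grasp is the distance from the TCP to the grasp point, in m); z points along the fingers, y is the line along which they close (so a half turn about z gives the same grasp; the last joint's range is limited). The gripper opens to 85 mm and grips with 20 to 120 N. Pads are 22 mm wide; open, the fingers measure 114 mm over their backs; the gripper's body (76 mm by 85 mm) begins 54 mm behind the grasp point. The pads swing forward as they close: fully open they stand 13 mm farther back than shut.
Start: joints at [-71.282, 4.996, 78.535, -0, 96.463, -5.907], TCP at [0.229, -0.5, 0.231] pointing down, gripper open.
Joint ranges: [-177.83, 177.83], [-43.37, 116.18], [15.69, 146.23], [-61.86, 241.86], [9.47, 152.12], [-147.06, 147.06]. Speed limits (degrees/s): [159.86, 159.86, 180, 180, 180, 180].

### API

Orientations are given as [roll, pitch, yaw] about the fixed x, y, z axes, in that order (R = Rz(yaw) Ry(pitch) Rx(roll)).
In Python, from station import status, optics, order, manip gives the robot as it stands.
- The arm moves only by the tool apply_moves, never from a script. Its argument "increments" is a list of rows, each a list of 3 entries, a list of its own where there are three numbers: the shift along the tool's x, y, z in units of 40 mm (1.0 is 40 mm), then the turn, a rotation vector about the tool's x, y, z in degrees, then the opening, from 0 (shut) to 1 (fully open). In form: [[[tx, ty, tz], [wx, wy, wz], jaw], ...]. A call has exactly 8 rows; each row is the pose to reach, as a shift and turn from the pose commanded when the call began, along the tool's axes at that moment; what a row does not reach only later rows make up. A row lasts 1/12 s, in which the tool goes at most 41.7 mm and 7.16 degrees, less where a joint would pass 70% of its speed; a pose out of reach is approached as far as the arm can. A call with a gripper value outside its range is refused whole. The fingers move at their own pace and stop on an object; "newtons" is the grip in N (left out, the last holds). Time passes only in rows, so rows that repeat a pose let the fingers close, or fill a call up. It gives the time, the measured TCP pose, the force, the opening and the grip force at its end, in the units of the state.
- status.read_state(): the state, without advancing time (a new reading comes with each control period).
- optics.capture(name): name is "scene" or "top" or "wrist"; returns a dict with "img" (480x640x3 uint8, blue, green, red), "range_z" (480x640 float32, m along the optical axis (not along the pixel's ray), 0 where there is no reading), "fx", "fy", "cx", "cy" (pixels), "xyz" and "rotation" of the camera in the world. Camera axes: x right, y down, z forward; pixel columns grow to the right and rows downward; lengths in m; the calibration is good to about 2 mm. A picture is of the moment at which its call begins.
- order.finish_job(): hands the job in; it is judged then, once.
Trained networks look in the newest picture that a camera, given by its name, has taken for a name from the list of things; names that differ only in an ending like _2 or _b are one class to them, and where a whole thing is asked for, a point or a joint stands for the part that bears it (a point fixed in the world has none). Each returns a list of dicts, best first, with "conf" (0 to 1); they miss things now and then, are a little off and sometimes report something else, mostly with a low value. They report only what shows in the picture. A call takes as long as a camera call. They do not tell look-alikes from the thing itself.
- optics.boxes_of(thing, camera): "position" ([x, y, z] in m, in world coordinates, good to about 4 mm: the middle of the surface that is visible of it).
- optics.cut_out(thing, camera): "region" (480x640 bool, what is visible of it).
The state is a dict: "time_s": time; "joint_pos": joint angles; "qd": joint speeds; "effort": joint torques, N m; "tcp_pos": TCP position; "tcp_rot": TCP orientation; "contact_force": force on the tool from outside, world axes, zero at the start; "wrist_torque": the same for the moment, N m; "opening": finger opening in m; "gripper_force": force on a finger pad.
Only numpy, scipy, OpenCV 4.12 (cv2) and the standard library are available. Lean on these libraries where they do the work, as an engineer would, in place of code of your own. Each camera call takes 0.05 s, during which the arm holds its last target. There are 200 camera calls.

## Working session

There is one attempt and no reset: what is moved stays moved. The work goes in short steps, Python scripts to look and compute and a tool call to move; the robot and the scene stay as the last step left them, time stands still between calls to the robot, and variables do not carry over. Pictures are saved under pics/ and viewed, at most 14 in all, crops included, and the job is handed in when it is done.

Besides the shell and the picture viewer there is one more tool, called after "Emit:" by a JSON object that holds its "api" and its "payload". apply_moves: Moves the arm, as the interface text tells. Its arguments: {"type":"object","properties":{"increments":{"type":"array"},"newtons":{"type":"number"}},"required":["increments"]}

```bash
ls; mkdir -p pics; cat > h.py <<'E'
import numpy as np, cv2
from station import status, optics, order, manip
def world(c,u,v,z=None):
    z=c["range_z"][int(v),int(u)] if z is None else z
    p=np.array([(u-c["cx"])/c["fx"]*z,(v-c["cy"])/c["fy"]*z,z])
    return np.array(c["rotation"])@p+np.array(c["xyz"])
def cloud(c):
    v,u=np.mgrid[:480,:640]; z=c["range_z"]
    p=np.stack([(u-c["cx"])/c["fx"]*z,(v-c["cy"])/c["fy"]*z,z],-1)
    return p@np.array(c["rotation"]).T+np.array(c["xyz"])
E
python3 - <<'E'
from h import *
print(manip.tcp_to_grasp, status.read_state())
for n in ["top","scene"]:
    c=optics.capture(n); cv2.imwrite(f"pics/{n}0.png",c["img"]); np.savez(f"{n}0.npz",**c)
    print(n,c["xyz"],np.round(c["rotation"],3).tolist(),c["fx"])
    for t in ["standA","stopperA","bowl","fan","key_small_top","key_middle_top","key_large_top","daruma","mirror","shoehorn","clamp","flaskA"]:
        try: r=optics.boxes_of(t,n)
        except Exception as e: print(t,e); continue
        print(t,[(np.round(d["position"],3).tolist(),round(d["conf"],2)) for d in r])
E
```

```text
pics
0.0187 {'time_s': 0.0, 'joint_pos': array([-7.12809900e+01,  5.04031356e+00,  7.86269355e+01,  2.00642563e-03,
        9.64641882e+01, -5.90750871e+00]), 'qd': array([ 0.088322  ,  0.00493917,  0.05013396, -0.08023017,  0.01438514,
       -0.01946803]), 'effort': array([-6.01294432e-04, -3.51869667e+01, -3.13272607e+01, -2.11804977e-04,
        1.09122426e-02,  5.54304165e-06]), 'tcp_pos': array([ 0.22902286, -0.49948121,  0.23010826]), 'tcp_rot': array([-1.79869466e+02, -1.55114807e-02,  2.46267246e+01]), 'contact_force': array([-0.29345933, -0.08118212, -0.12226241]), 'wrist_torque': array([ 0.01434095, -0.03712106,  0.00127251]), 'gripper_force': 0.0, 'opening': 0.08550984915669528}
top [ 0.27774575 -0.00739206  1.55010541] [-171.722, -0.471, -89.277] 521.8120103998056
standA [([0.403, 0.264, 0.054], 0.78), ([0.465, -0.283, 0.053], 0.54)]
stopperA [([0.409, 0.284, 0.114], 0.57)]
bowl [([0.444, 0.01, 0.024], 0.72)]
fan [([0.497, -0.29, 0.036], 0.93), ([0.615, 0.001, 0.05], 0.57)]
key_small_top [([0.454, -0.359, 0.056], 0.43)]
key_middle_top [([0.481, -0.202, 0.058], 0.67)]
key
[... 241 characters left out ...]
 0.403, 0.011], 0.72)]
flaskA [([0.406, 0.264, 0.083], 0.87)]
scene [ 1.09062376 -0.6004201   0.91654173] [-134.949, 0.004, 45.347] 537.0492711704752
standA [([0.444, 0.258, 0.048], 0.77)]
stopperA [([0.423, 0.278, 0.128], 0.83)]
bowl [([0.426, 0.031, 0.03], 0.7), ([0.586, 0.334, 0.053], 0.65)]
fan [([0.513, -0.316, 0.036], 0.87)]
key_small_top []
key_middle_top [([0.481, -0.211, 0.055], 0.55)]
key_large_top [([0.475, -0.289, 0.058], 0.8)]
daruma [([0.708, -0.38, 0.059], 0.71)]
mirror [([0.754, -0.148, 0.012], 0.87), ([0.44, 0.259, 0.062], 0.65)]
shoehorn [([0.326, -0.387, 0.001], 0.97), ([0.442, 0.258, 0.063], 0.43)]
clamp [([0.26, 0.394, 0.014], 0.82)]
flaskA [([0.442, 0.26, 0.063], 0.58)]
```

View pics/top0.png

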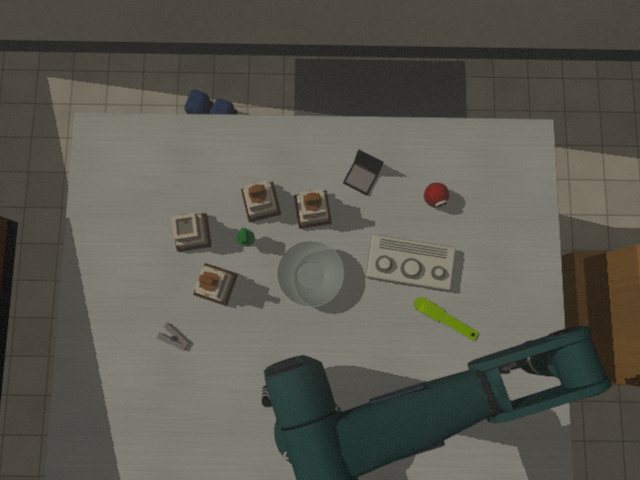

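View pics/scene0.png

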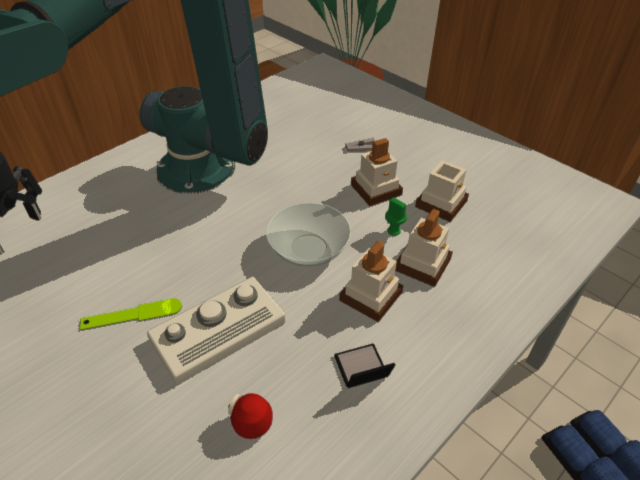

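```bash
cat > h.py <<'E'
import numpy as np, cv2
from scipy.spatial.transform import Rotation as R
from station import status, optics, order, manip
def cam(c): return R.from_euler("xyz",c["rotation"],degrees=True).as_matrix()
def cloud(c):
    v,u=np.mgrid[:480,:640]; z=c["range_z"]
    p=np.stack([(u-c["cx"])/c["fx"]*z,(v-c["cy"])/c["fy"]*z,z],-1)
    return p@cam(c).T+np.array(c["xyz"])
def proj(c,p):
    q=(np.array(p)-np.array(c["xyz"]))@cam(c)
    return np.array([q[0]/q[2]*c["fx"]+c["cx"],q[1]/q[2]*c["fy"]+c["cy"]])
E
python3 - <<'E'
from h import *
for n,B in [("stopperB",0),("flaskA",0),("standA",0)]:
  for t in "ABCD":
    for cn in ["top","scene"]:
      c=np.load(cn+"0.npz"); 
      r=optics.boxes_of(n[:-1]+t,cn)
      print(n[:-1]+t,cn,[(np.round(d["position"],3).tolist(),round(d["conf"],2),np.round(proj(c,d["position"])).tolist()) for d in r])
c=np.load("top0.npz"); P=cloud(c); z=P[...,2]
for lo,hi in [(0.09,0.2)]:
    m=((z>lo)&(z<hi)).astype(np.uint8)
    n,l,s,ce=cv2.connectedComponentsWithStats(m)
    for i in range(1,n):
        if s[i,4]>20:
            q=P[l==i]; print(s[i].tolist(),np.round(ce[i]),np.round(q.mean(0),3),np.round(np.percentile(q[:,2],[5,50,95]),3))
E
```

```text
stopperA top [([0.409, 0.284, 0.114], 0.57, [210.0, 283.0])]
stopperA scene [([0.423, 0.278, 0.128], 0.83, [380.0, 153.0])]
stopperB top [([0.406, 0.284, 0.117], 0.33, [209.0, 284.0])]
stopperB scene [([0.424, 0.03, 0.03], 0.61, [309.0, 231.0]), ([0.438, 0.258, 0.062], 0.51, [378.0, 180.0])]
stopperC top [([0.463, -0.29, 0.059], 0.55, [414.0, 268.0]), ([0.64, 0.006, 0.119], 0.49, [311.0, 202.0])]
stopperC scene [([0.649, -0.005, 0.121], 0.69, [374.0, 262.0]), ([0.456, -0.365, 0.056], 0.23, [174.0, 328.0])]
stopperD top [([0.542, 0.194, 0.052], 0.65, [247.0, 239.0]), ([0.661, 0.157, 0.12], 0.59, [258.0, 194.0])]
stopperD scene [([0.677, 0.154, 0.117], 0.8, [433.0, 232.0]), ([0.556, 0.186, 0.055], 0.75, [395.0, 219.0]), ([0.703, -0.378, 0.059], 0.28, [250.0, 417.0])]
flaskA top [([0.406, 0.264, 0.083], 0.87, [219.0, 285.0])]
flaskA scene [([0.442, 0.26, 0.063], 0.58, [379.0, 180.0])]
flaskB top [([0.566, 0.362, 0.063], 0.59, [189.0, 230.0]), ([0.454, -0.359, 0.06], 0.27, [437.0, 272.0])]
flaskB scene [([0.581, 0.332, 0.071], 0.65, [442.0, 190.0]), ([0.444, 0.258, 0.046], 0.25, [379.0, 
[... 671 characters left out ...]
, 0.052], 0.94, [370.0, 294.0])]
standD top [([0.642, 0.147, 0.052], 0.62, [264.0, 206.0]), ([0.456, -0.362, 0.056], 0.57, [438.0, 271.0])]
standD scene [([0.685, 0.127, 0.049], 0.98, [423.0, 262.0]), ([0.257, 0.396, 0.014], 0.56, [360.0, 145.0])]
[244, 181, 28, 28, 545] [257. 194.] [0.66  0.16  0.118] [0.099 0.11  0.157]
[299, 190, 26, 26, 540] [312. 202.] [0.639 0.006 0.118] [0.1   0.11  0.156]
[171, 213, 28, 28, 360] [184. 227.] [0.567 0.364 0.104] [0.095 0.105 0.111]
[240, 229, 7, 14, 92] [243. 235.] [0.546 0.199 0.096] [0.091 0.096 0.101]
[194, 267, 32, 30, 581] [209. 282.] [0.411 0.285 0.117] [0.101 0.11  0.158]
[264, 355, 42, 16, 90] [284. 361.] [0.203 0.07  0.179] [0.143 0.183 0.197]
```

```bash
python3 - <<'E'
from h import *
c=np.load("top0.npz"); P=cloud(c); z=P[...,2]
def rect(m): return cv2.minAreaRect((P[m][:,:2]*1000).astype(np.float32))
for k,(x,y) in dict(A=(.411,.285),B=(.567,.364),C=(.639,.006),D=(.66,.16)).items():
    near=np.hypot(P[...,0]-x,P[...,1]-y)
    for nm,m in [("neck",(near<.06)&(z>.098)&(z<.115)),("handle",(near<.05)&(z>.145)&(z<.17)),("stand",(near<.09)&(z>.02)&(z<.032))]:
        if m.sum()>5:
            q=P[m]; r=rect(m); print(k,nm,m.sum(),np.round(r[0],1),np.round(r[1],1),round(r[2],1),"z",np.round(np.median(q[:,2]),4))
near=np.hypot(P[...,0]-.47,P[...,1]+.29)
m=(near<.16)&(z>.027)&(z<.043); r=rect(m); print("fan",np.round(r[0],1),np.round(r[1],1),r[2])
m=((near<.16)&(z>.047)&(z<.065)).astype(np.uint8); n,l,s,_=cv2.connectedComponentsWithStats(m)
for i in range(1,n):
    if s[i,4]>20: print("key",s[i,4],P[l==i].mean(0).round(4),np.array(cv2.minEnclosingCircle((P[l==i][:,:2]*1000).astype(np.float32))[0]).round(1),cv2.minEnclosingCircle((P[l==i][:,:2]*1000).astype(np.float32))[1])
for cn in ["bowl"]:
    for cam_ in ["top"]:
        for d in optics.cut_out("bowl",cam_)[:1]:
            m=d["region"]; cn_,_=cv2.findContours(m.astype(np.uint8),0,2); cc=max(cn_,key=cv2.contourArea); e=cv2.fitEllipse(cc); print("bowl px",e, d["conf"])
            q=P[m&(z>.0)]; print(np.percentile(q[:,2],[2,50,98]).round(3))
            (u,v)=e[0]; 
            ray=cam(c)@np.array([(u-c["cx"])/c["fx"],(v-c["cy"])/c["fy"],1]); t=(0.06-c["xyz"][2])/ray[2]; print("bowl centre if rim",(np.array(c["xyz"])+t*ray).round(3))
im=c["img"][170:320,160:360]; cv2.imwrite("pics/crop0.png",cv2.resize(im,(800,600),interpolation=2))
E
```

```text
A neck 376 [413.  287.9] [69.3 65.6] 72.3 z 0.1073
A handle 100 [412.5 287.8] [40.1 17.6] 72.0 z 0.1558
A stand 219 [412.8 288.2] [102.3  98.6] 72.5 z 0.0255
B neck 325 [568.6 365.2] [68.8 67.8] 9.5 z 0.1058
B stand 205 [568.4 364.5] [102.5 100.5] 9.4 z 0.0261
C neck 341 [643.    6.1] [68.1 65.8] 9.2 z 0.1069
C handle 100 [643.4   5.7] [18.8 39.2] 10.4 z 0.1545
C stand 220 [642.5   5.9] [101.   99.8] 9.2 z 0.025
D neck 349 [664.5 161.7] [68.1 65.9] 15.1 z 0.1071
D handle 99 [663.9 161.5] [19.2 39.3] 13.9 z 0.1554
D stand 209 [663.9 161.7] [101.6  99.8] 15.5 z 0.0257
fan [ 484.8 -286.6] [250.6 130.4] 81.66045379638672
key 159 [ 0.4762 -0.204   0.0539] [ 476.4 -204.3] 24.295909881591797
key 242 [ 0.4644 -0.2818  0.0542] [ 465.1 -282.8] 29.69877052307129
key 75 [ 0.4513 -0.3613  0.0544] [ 452.9 -361. ] 18.740718841552734
bowl px ((309.4720764160156, 273.6134948730469), (66.32377624511719, 66.51812744140625), 111.15132904052734) 0.92
[0.002 0.025 0.064]
bowl centre if rim [0.444 0.01  0.06 ]
```

View pics/crop0.png

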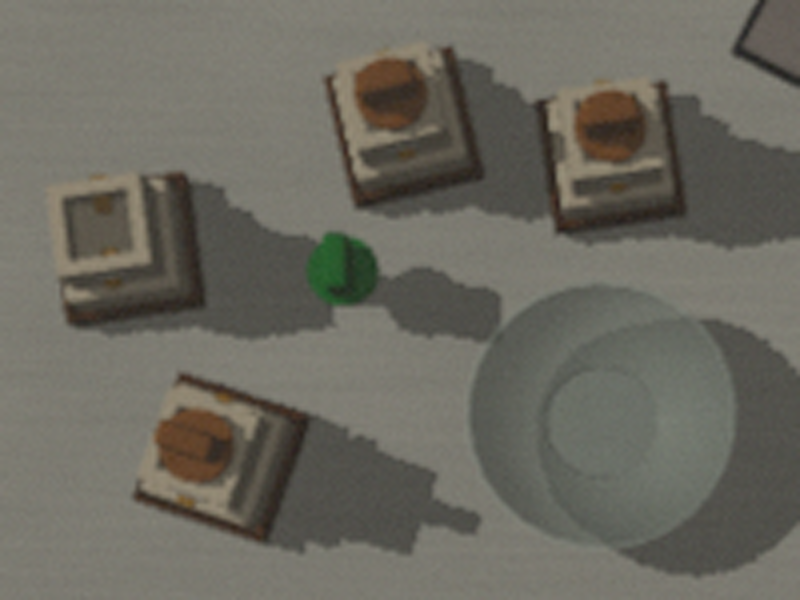

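```bash
cat >> h.py <<'E'
def go(p,yaw,tilt=0,s=None):
    """row to reach TCP p, tool down with yaw, then tilt (deg) about tool x; from measured pose"""
    s=s or status.read_state()
    R0=R.from_euler("xyz",s["tcp_rot"],degrees=True)
    Rt=R.from_euler("xyz",[180,0,yaw],degrees=True)*R.from_euler("x",tilt,degrees=True)
    sh=R0.inv().apply(np.array(p)-s["tcp_pos"])/0.04
    w=(R0.inv()*Rt).as_rotvec(degrees=True)
    print("row",np.round(sh,3).tolist(),np.round(w,1).tolist())
def st():
    s=status.read_state(); print(round(s["time_s"],2),np.round(s["tcp_pos"],4),np.round(s["tcp_rot"],2),"F",np.round(s["contact_force"],1),"op",round(s["opening"],4),"g",round(float(s["gripper_force"]),1)); return s
E
python3 - <<'E'
from h import *
st(); go([.643,.006,.24],99.5)
E
```

```text
2.55 [ 0.2292 -0.5     0.2313] [179.99   0.    24.63] F [ 0.2 -0.3  0. ] op 0.0854 g 0.0
row [14.675, -7.188, -0.217] [0.0, 0.0, -74.9]
```

Emit:
{"api": "apply_moves", "payload": {"increments": [[[7.3,-3.6,-0.2],[0,0,-37.4],1],[[7.3,-3.6,-0.2],[0,0,-37.4],1],[[7.3,-3.6,-0.2],[0,0,-37.4],1],[[7.3,-3.6,-0.2],[0,0,-37.4],1],[[7.3,-3.6,-0.2],[0,0,-37.4],1],[[7.3,-3.6,-0.2],[0,0,-37.4],1],[[7.3,-3.6,-0.2],[0,0,-37.4],1],[[7.3,-3.6,-0.2],[0,0,-37.4],1]]}}

```text
time_s: 3.22
tcp_pos: [0.436, -0.2449, 0.2397]
tcp_rot: [179.9, -0.0, 62.1]
contact_force: [0.9, -0.5, 0.2]
opening: 0.0854
gripper_force: 0.0
```

```bash
python3 -c "
from h import *
st(); go([.643,.006,.24],99.5)"
```

```text
3.22 [ 0.436  -0.2449  0.2397] [ 1.7994e+02 -3.0000e-02  6.2100e+01] F [ 0.9 -0.5  0.2] op 0.0854 g 0.0
row [7.966, 1.639, -0.001] [0.1, -0.0, -37.4]
```

Emit:
{"api": "apply_moves", "payload": {"increments": [[[7.95,1.65,0],[0,0,-37.4],1],[[7.95,1.65,0],[0,0,-37.4],1],[[7.95,1.65,0],[0,0,-37.4],1],[[7.95,1.65,0],[0,0,-37.4],1],[[7.95,1.65,0],[0,0,-37.4],1],[[7.95,1.65,0],[0,0,-37.4],1],[[7.95,1.65,0],[0,0,-37.4],1],[[7.95,1.65,0],[0,0,-37.4],1]]}}

```text
time_s: 3.88
tcp_pos: [0.6435, 0.0054, 0.239]
tcp_rot: [180.0, -0.0, 99.5]
contact_force: [-0.5, -0.9, 0.1]
opening: 0.0853
gripper_force: 0.0
```

```bash
python3 - <<'E'
from h import *
st(); go([.643,.006,.122],99.5)
c=optics.capture("wrist"); cv2.imwrite("pics/wrist1.png",c["img"]); st()
P=cloud(c); z=P[...,2]; print(c["xyz"],c["rotation"])
near=np.hypot(P[...,0]-.643,P[...,1]-.006)
for nm,m in [("neck",(near<.055)&(z>.1)&(z<.112)),("handle",(near<.04)&(z>.148)&(z<.165))]:
    if m.sum()>20:
        r=cv2.minAreaRect((P[m][:,:2]*1000).astype(np.float32)); print(nm,m.sum(),r,np.median(z[m]))
E
```

```text
3.88 [0.6435 0.0054 0.239 ] [ 1.7998e+02 -3.0000e-02  9.9530e+01] F [-0.5 -0.9  0.1] op 0.0853 g 0.0
row [0.016, -0.009, 2.924] [0.0, -0.0, 0.0]
3.93 [0.646  0.0102 0.2376] [179.85  -0.27  99.83] F [ 1.1  1.4 -0.9] op 0.0853 g 0.0
[0.63125172 0.0719672  0.38087777] [1.64607715e+02 3.73838153e-02 9.46588647e+00]
neck 2787 ((643.4899291992188, 3.517333984375), (66.11892700195312, 66.06758117675781), 9.495685577392578) 0.1053098300163573
handle 1368 ((643.7303466796875, 3.547727584838867), (17.49359893798828, 40.35755157470703), 9.035548210144043) 0.1548925734297336
```

View pics/wrist1.png

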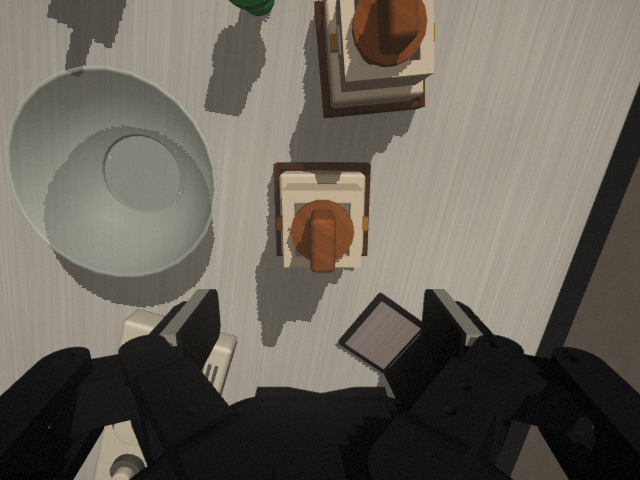

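Emit:
{"api": "apply_moves", "payload": {"increments": [[[0,0,0],[0,0,0],1],[[0,0,0.6],[0,0,0],1],[[0,0,1.2],[0,0,0],1],[[0,0,1.8],[0,0,0],1],[[0,0,2.4],[0,0,0],1],[[0,0,2.95],[0,0,0],1],[[0,0,2.95],[0,0,0],1],[[0,0,2.95],[0,0,0],1]]}}

```text
time_s: 4.6
tcp_pos: [0.6407, 0.0015, 0.12]
tcp_rot: [-179.8, -0.0, 99.4]
contact_force: [-0.1, 0.8, 0.8]
opening: 0.0848
gripper_force: 0.0
```

Emit:
{"api": "apply_moves", "payload": {"increments": [[[0,0,0],[0,0,0],0.6],[[0,0,0],[0,0,0],0.3],[[0,0,0],[0,0,0],0],[[0,0,0],[0,0,0],0],[[0,0,0],[0,0,0],0],[[0,0,0],[0,0,0],0],[[0,0,0],[0,0,0],0],[[0,0,0],[0,0,0],0]], "newtons": 70}}

```text
time_s: 5.27
tcp_pos: [0.6431, 0.0026, 0.1224]
tcp_rot: [179.8, 0.0, 99.4]
contact_force: [3.0, 0.1, 2.5]
opening: 0.0171
gripper_force: 68.9
```

Emit:
{"api": "apply_moves", "payload": {"increments": [[[0,0,-0.15],[0,0,0],0],[[0,0.046,-0.147],[6,0,0],0],[[0,0.091,-0.138],[12,0,0],0],[[0,0.091,-0.138],[12,0,0],0],[[0,0.038,-0.148],[5,0,0],0],[[0,-0.015,-0.15],[-2,0,0],0],[[0,-0.068,-0.143],[-9,0,0],0],[[0,-0.091,-0.138],[-12,0,0],0]]}}

```text
time_s: 5.93
tcp_pos: [0.6371, 0.0016, 0.127]
tcp_rot: [167.7, 0.0, 99.4]
contact_force: [2.2, 0.1, 3.2]
opening: 0.0169
gripper_force: 71.2
```

Emit:
{"api": "apply_moves", "payload": {"increments": [[[0,0,0],[0,0,0],0],[[0,0,0],[0,0,0],0],[[0,0.053,0.005],[7,0,0],0],[[0,0.105,0.016],[14,0,0],0],[[0,0.157,0.031],[21,0,0],0],[[0,0.178,0.038],[24,0,0],0],[[0,0.178,0.038],[24,0,0],0],[[0,0.178,0.038],[24,0,0],0]]}}

```text
time_s: 6.6
tcp_pos: [0.6478, 0.0035, 0.1268]
tcp_rot: [-167.9, 0.0, 99.5]
contact_force: [2.1, 0.5, 3.3]
opening: 0.0172
gripper_force: 72.0
```

```bash
python3 - <<'E'
from h import *
s=st(); go([.643,.006,.128],99.5); print(s["wrist_torque"])
E
```

```text
6.6 [0.6478 0.0035 0.1268] [-1.6793e+02  3.0000e-02  9.9460e+01] F [2.1 0.5 3.3] op 0.0172 g 72.0
row [0.083, -0.112, -0.006] [-12.1, 0.0, -0.0]
[ 0.08467377 -0.51342721  0.01749082]
```

Emit:
{"api": "apply_moves", "payload": {"increments": [[[0,-0.046,0.005],[-6,0,0],0],[[0,-0.0915,0.007],[-12,0,0],0],[[0,-0.0915,0.007],[-12,0,0],0],[[0,-0.11,-0.08],[-12,0,0],0],[[0,-0.125,-0.15],[-12,0,0],0],[[0,-0.138,-0.213],[-12,0,0],0],[[0,-0.138,-0.213],[-12,0,0],0],[[0,-0.138,-0.213],[-12,0,0],0]]}}

```text
time_s: 7.27
tcp_pos: [0.6426, 0.0025, 0.1362]
tcp_rot: [-179.9, 0.0, 99.4]
contact_force: [-0.2, -0.1, -0.2]
opening: 0.0172
gripper_force: 71.5
```

Emit:
{"api": "apply_moves", "payload": {"increments": [[[0,0,-0.2],[0,0,0],0],[[0,0,-0.4],[0,0,0],0],[[0,0,-0.6],[0,0,0],0],[[0,0,-0.9],[0,0,0],0],[[0,0,-1.3],[0,0,0],0],[[0,0,-1.7],[0,0,0],0],[[0,0,-1.7],[0,0,0],0],[[0,0,-1.7],[0,0,0],0]]}}

```text
time_s: 7.93
tcp_pos: [0.643, 0.0024, 0.2069]
tcp_rot: [179.7, 0.1, 99.4]
contact_force: [-0.3, 0.3, -1.2]
opening: 0.0174
gripper_force: 71.4
```

```bash
cat >> h.py <<'E'
def look(flasks=True):
    c=optics.capture("top"); P=cloud(c); z=P[...,2]
    np.savez("last.npz",**c)
    for d in optics.cut_out("bowl","top")[:1]:
        m=d["region"]; cc=max(cv2.findContours(m.astype(np.uint8),0,2)[0],key=cv2.contourArea); e=cv2.fitEllipse(cc); u,v=e[0]
        ray=cam(c)@np.array([(u-c["cx"])/c["fx"],(v-c["cy"])/c["fy"],1]); t=(0.06-c["xyz"][2])/ray[2]
        print("bowl",(np.array(c["xyz"])+t*ray).round(3),"diam px",np.round(e[1]),d["conf"])
    for k,(x,y) in dict(A=(.4128,.288),C=(.643,.005),D=(.6642,.1617)).items():
        m=(np.hypot(P[...,0]-x,P[...,1]-y)<.06)&(z>.098)&(z<.115); 
        print(k,"rim z",np.median(z[m]).round(4) if m.any() else None)
    return c,P
E
python3 - <<'E'
from h import *
st()
c,P=look()
cv2.imwrite("pics/l1.png",cv2.resize(c["img"][160:340,190:430],(800,600)))
E
```

```text
7.93 [0.643  0.0024 0.2069] [1.7975e+02 7.0000e-02 9.9420e+01] F [-0.3  0.3 -1.2] op 0.0174 g 71.4
bowl [ 0.444 -0.054  0.06 ] diam px [21. 55.] 0.71
A rim z 0.1075
C rim z 0.1058
D rim z 0.1073
```

View pics/l1.png

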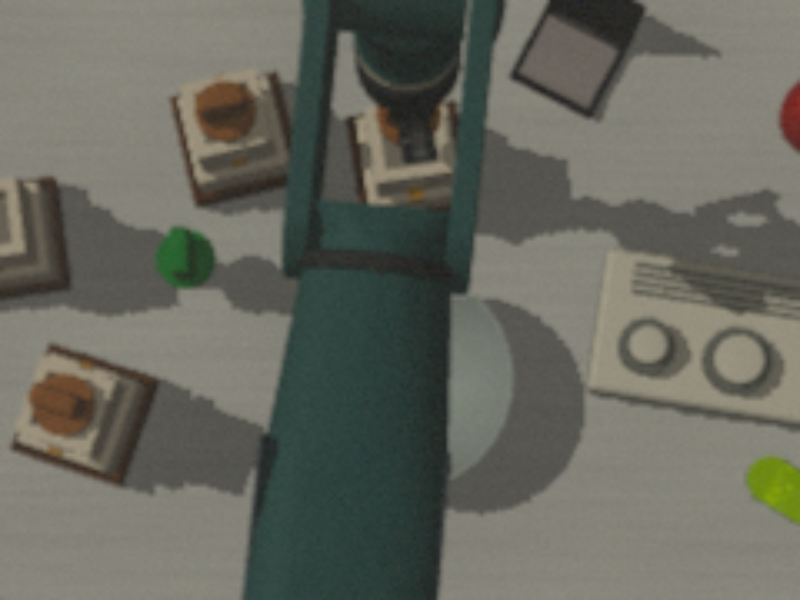

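```bash
cat >> h.py <<'E'
def drop(side,b=(.444,.010),yaw=99.4,z0=.018,off=.010,up=0.,psi=30,s=None):
    """side=unit xy direction of handle lean = -sign(psi)*tool x; TCP for foot 'off' from bowl centre; row"""
    s=s or status.read_state(); R0=R.from_euler("xyz",s["tcp_rot"],degrees=True)
    Rt=R.from_euler("xyz",[180,0,yaw],degrees=True)*R.from_euler("y",psi,degrees=True)
    ax=-Rt.as_matrix()[:,2]; d=ax[:2]/np.linalg.norm(ax[:2])
    foot=np.array([*(np.array(b)+off*d),z0]); p=foot+.0624*ax+[0,0,up]
    print("lean dir",d.round(2),"tcp",p.round(4)); 
    print("row",np.round(R0.inv().apply(p-s["tcp_pos"])/.04,3).tolist(),np.round((R0.inv()*Rt).as_rotvec(degrees=True),1).tolist())
def wbowl():
    c=optics.capture("wrist"); 
    for d in optics.cut_out("bowl","wrist")[:1]:
        P=cloud(c); m=d["region"]; q=P[m]; k=(q[:,2]>.056)&(q[:,2]<.068)
        if k.sum()>30:
            A=np.c_[2*q[k][:,:2],np.ones(k.sum())]; x=np.linalg.lstsq(A,(q[k][:,:2]**2).sum(1),rcond=None)[0]
            print("bowl rim circle",x[:2].round(4),"r",np.sqrt(x[2]+x[0]**2+x[1]**2).round(4),k.sum(),d["conf"])
    return c
E
python3 -c "
from h import *
st(); drop(0,up=.09)"
```

```text
8.03 [0.6418 0.0025 0.2038] [-1.7995e+02 -1.0000e-02  9.9420e+01] F [-0.4  0.6 -1.6] op 0.0173 g 71.4
lean dir [ 0.16 -0.99] tcp [ 0.4507 -0.0306  0.162 ]
row [-0.035, -4.847, 1.047] [-0.1, 30.0, 0.0]
```

Emit:
{"api": "apply_moves", "payload": {"increments": [[[0,-0.9,0],[0,5,0],0],[[0,-1.8,0],[0,10,0],0],[[0,-2.7,0],[0,15,0],0],[[0,-3.6,0.4],[0,21,0],0],[[-0.03,-4.5,0.8],[0,27,0],0],[[-0.03,-4.85,1.05],[0,30,0],0],[[-0.03,-4.85,1.05],[0,30,0],0],[[-0.03,-4.85,1.05],[0,30,0],0]]}}

```text
time_s: 8.7
tcp_pos: [0.45, -0.0308, 0.1607]
tcp_rot: [-179.8, -30.1, 99.2]
contact_force: [1.5, 0.7, 0.0]
opening: 0.0169
gripper_force: 71.5
```

```bash
python3 -c "
from h import *
st(); c=wbowl(); cv2.imwrite('pics/w2.png',c['img']); st(); drop(0)"
```

```text
8.7 [ 0.45   -0.0308  0.1607] [-179.81  -30.09   99.17] F [1.5 0.7 0. ] op 0.0169 g 71.5
bowl rim circle [0.4444 0.0075] r 0.0936 4725 0.95
8.8 [ 0.452  -0.0303  0.1629] [179.89 -29.92  99.5 ] F [ 0.1 -1.2 -0.2] op 0.0169 g 71.5
lean dir [ 0.16 -0.99] tcp [ 0.4507 -0.0306  0.072 ]
row [-1.136, -0.036, 1.968] [0.1, 0.1, 0.1]
```

View pics/w2.png

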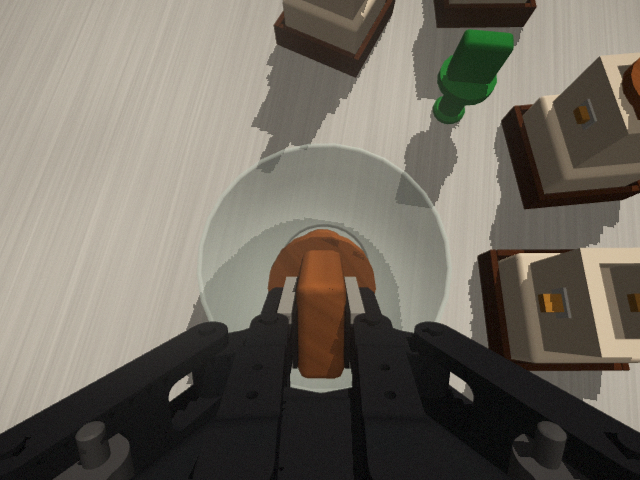

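Emit:
{"api": "apply_moves", "payload": {"increments": [[[-0.25,0,0.45],[0,0,0],0],[[-0.5,0,0.88],[0,0,0],0],[[-0.75,0,1.3],[0,0,0],0],[[-1.0,0,1.73],[0,0,0],0],[[-1.1,0,1.92],[0,0,0],0],[[-1.13,0,1.96],[0,0,0],0],[[-1.13,0,1.96],[0,0,0],0],[[-1.13,0,1.96],[0,0,0],0]]}}

```text
time_s: 9.47
tcp_pos: [0.4522, -0.0305, 0.0732]
tcp_rot: [179.8, -29.9, 99.6]
contact_force: [0.2, 0.5, -0.5]
opening: 0.0174
gripper_force: 71.5
```

Emit:
{"api": "apply_moves", "payload": {"increments": [[[0,0,0],[0,0,0],0],[[0,0,0],[0,0,0],0.3],[[0,0,0],[0,0,0],0.55],[[0,0,0],[0,0,0],0.55],[[0,0,0],[0,0,0],0.55],[[0,0,-0.4],[0,0,0],0.55],[[0,0,-1.0],[0,0,0],0.55],[[0,0,-2.0],[0,0,0],0.55]]}}

```text
time_s: 10.13
tcp_pos: [0.455, -0.0682, 0.139]
tcp_rot: [-179.6, -30.3, 99.3]
contact_force: [0.5, -0.4, 0.6]
opening: 0.0469
gripper_force: 0.0
```

```bash
python3 -c "
from h import *
st(); c=wbowl(); cv2.imwrite('pics/w3.png',c['img']);  go([.6642,.1617,.24],105)"
```

```text
10.13 [ 0.455  -0.0682  0.139 ] [-179.58  -30.31   99.3 ] F [ 0.5 -0.4  0.6] op 0.0469 g 0.0
bowl rim circle [0.4446 0.0071] r 0.0939 6597 0.84
row [5.454, 5.989, 0.463] [2.0, -29.5, -5.4]
```

View pics/w3.png

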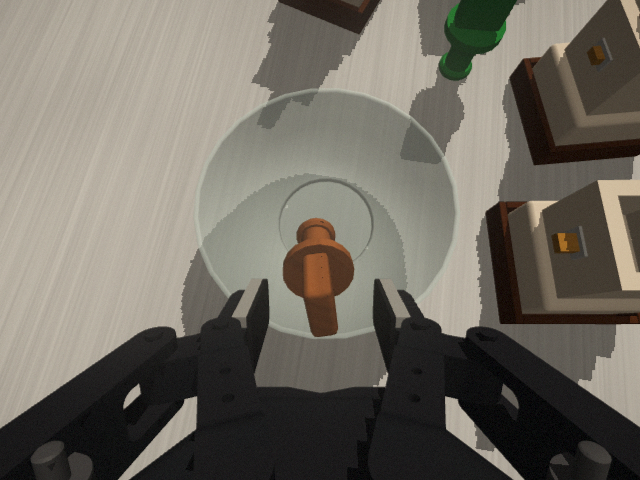

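Emit:
{"api": "apply_moves", "payload": {"increments": [[[1.0,0.4,-0.9],[0,-3,0],1],[[1.8,1.2,-0.9],[0.2,-8,-1],1],[[2.5,2.0,-0.7],[0.5,-13,-2],1],[[3.2,2.8,-0.5],[1,-18,-3],1],[[3.9,3.6,-0.3],[1.3,-22,-4],1],[[4.6,4.5,0],[1.6,-26,-4.5],1],[[5.2,5.3,0.3],[2,-29.5,-5.4],1],[[5.45,5.99,0.46],[2,-29.5,-5.4],1]]}}

```text
time_s: 10.9
tcp_pos: [0.652, 0.1627, 0.2356]
tcp_rot: [-179.6, -0.5, 105.4]
contact_force: [0.8, 0.1, 1.2]
opening: 0.0854
gripper_force: 0.0
```

Emit:
{"api": "apply_moves", "payload": {"increments": [[[0,0,0],[0,0,0],1],[[0,0,0],[0,0,0],1],[[0,0,0],[0,0,0],1],[[0,0,0],[0,0,0],1],[[0,0,0],[0,0,0],1],[[0,0,0],[0,0,0],1],[[0,0,0],[0,0,0],1],[[0,0,0],[0,0,0],1]]}}

```text
time_s: 11.57
tcp_pos: [0.652, 0.1562, 0.2349]
tcp_rot: [-179.6, -0.5, 105.0]
contact_force: [0.8, 1.0, 0.0]
opening: 0.0853
gripper_force: 0.0
```

```bash
cat >> h.py <<'E'
def wflask(x,y):
    c=optics.capture("wrist"); P=cloud(c); z=P[...,2]; near=np.hypot(P[...,0]-x,P[...,1]-y)
    for nm,m in [("neck",(near<.055)&(z>.1)&(z<.112)),("handle",(near<.04)&(z>.148)&(z<.165))]:
        if m.sum()>20:
            r=cv2.minAreaRect((P[m][:,:2]*1000).astype(np.float32)); print(nm,m.sum(),np.round(r[0],1),np.round(r[1],1),round(r[2],1))
    return c
E
python3 -c "
from h import *
st(); wflask(.6642,.1617); st(); go([.6642,.1617,.122],105)"
```

```text
11.57 [0.652  0.1562 0.2349] [-179.57   -0.49  105.03] F [0.8 1.  0. ] op 0.0853 g 0.0
neck 2856 [665.  159.1] [66.2 66.6] 14.8
handle 1426 [664.9 159.7] [17.9 39.5] 14.6
11.62 [0.6521 0.1564 0.2346] [-179.55   -0.49  105.05] F [-1.5  0.8  0.1] op 0.0858 g 0.0
row [0.026, 0.349, 2.813] [-0.4, -0.5, 0.0]
```

Emit:
{"api": "apply_moves", "payload": {"increments": [[[0.0,0.35,0.3],[-0.4,-0.5,0.3],1],[[0.0,0.35,0.9],[-0.4,-0.5,0.3],1],[[0.0,0.35,1.5],[-0.4,-0.5,0.3],1],[[0.0,0.35,2.1],[-0.4,-0.5,0.3],1],[[0.0,0.35,2.6],[-0.4,-0.5,0.3],1],[[0.0,0.35,2.8],[-0.4,-0.5,0.3],1],[[0.0,0.35,2.8],[-0.4,-0.5,0.3],1],[[0.0,0.35,2.8],[-0.4,-0.5,0.3],1]]}}

```text
time_s: 12.28
tcp_pos: [0.6647, 0.1612, 0.1222]
tcp_rot: [-179.9, 0.0, 104.8]
contact_force: [0.1, -0.0, 0.2]
opening: 0.0856
gripper_force: 0.0
```

Emit:
{"api": "apply_moves", "payload": {"increments": [[[0,0,0],[0,0,0],0.8],[[0,0,0],[0,0,0],0.4],[[0,0,0],[0,0,0],0],[[0,0,0],[0,0,0],0],[[0,0,0],[0,0,0],0],[[0,0,0],[0,0,0],0],[[0,0,0],[0,0,0],0],[[0,0,0],[0,0,0],0]], "newtons": 70}}

```text
time_s: 12.95
tcp_pos: [0.6649, 0.1613, 0.1226]
tcp_rot: [-180.0, 0.0, 104.8]
contact_force: [-0.8, 0.0, 1.9]
opening: 0.0171
gripper_force: 68.5
```

Gripped; the same rocking sequence.

Emit:
{"api": "apply_moves", "payload": {"increments": [[[0,0,-0.15],[0,0,0],0],[[0,0.046,-0.147],[6,0,0],0],[[0,0.091,-0.138],[12,0,0],0],[[0,0.091,-0.138],[12,0,0],0],[[0,0.038,-0.148],[5,0,0],0],[[0,-0.015,-0.15],[-2,0,0],0],[[0,-0.068,-0.143],[-9,0,0],0],[[0,-0.091,-0.138],[-12,0,0],0]]}}

```text
time_s: 13.62
tcp_pos: [0.6583, 0.1596, 0.1264]
tcp_rot: [168.1, 0.0, 104.8]
contact_force: [-1.0, -0.5, 1.2]
opening: 0.0171
gripper_force: 73.2
```

Emit:
{"api": "apply_moves", "payload": {"increments": [[[0,0,0],[0,0,0],0],[[0,0,0],[0,0,0],0],[[0,0.053,0.005],[7,0,0],0],[[0,0.105,0.016],[14,0,0],0],[[0,0.157,0.031],[21,0,0],0],[[0,0.178,0.038],[24,0,0],0],[[0,0.178,0.038],[24,0,0],0],[[0,0.178,0.038],[24,0,0],0]]}}

```text
time_s: 14.28
tcp_pos: [0.6706, 0.1628, 0.1265]
tcp_rot: [-167.9, 0.0, 104.8]
contact_force: [0.3, 0.5, 0.3]
opening: 0.017
gripper_force: 73.0
```

Emit:
{"api": "apply_moves", "payload": {"increments": [[[0,-0.046,0.005],[-6,0,0],0],[[0,-0.0915,0.007],[-12,0,0],0],[[0,-0.0915,0.007],[-12,0,0],0],[[0,-0.11,-0.08],[-12,0,0],0],[[0,-0.125,-0.15],[-12,0,0],0],[[0,-0.138,-0.213],[-12,0,0],0],[[0,-0.138,-0.213],[-12,0,0],0],[[0,-0.138,-0.213],[-12,0,0],0]]}}

```text
time_s: 14.95
tcp_pos: [0.6642, 0.1612, 0.137]
tcp_rot: [-179.7, 0.0, 104.8]
contact_force: [-5.5, -1.8, 1.3]
opening: 0.0168
gripper_force: 73.0
```

Emit:
{"api": "apply_moves", "payload": {"increments": [[[0,0,-0.03],[0,0,0],0],[[0,0,-0.06],[0,0,0],0],[[0,0,-0.09],[0,0,0],0],[[0,0,-0.12],[0,0,0],0],[[0,0,-0.15],[0,0,0],0],[[0,0,-0.15],[0,0,0],0],[[0,0,-0.15],[0,0,0],0],[[0,0,-0.15],[0,0,0],0]]}}

```text
time_s: 15.62
tcp_pos: [0.6642, 0.1612, 0.1427]
tcp_rot: [-179.8, 0.0, 104.8]
contact_force: [-5.1, -1.2, -3.0]
opening: 0.0173
gripper_force: 72.5
```

Emit:
{"api": "apply_moves", "payload": {"increments": [[[0,0,-0.03],[0,0,0],0],[[0,0,-0.06],[0,0,0],0],[[0,0,-0.09],[0,0,0],0],[[0,0,-0.12],[0,0,0],0],[[0,0,-0.15],[0,0,0],0],[[0,0,-0.15],[0,0,0],0],[[0,0,-0.15],[0,0,0],0],[[0,0,-0.15],[0,0,0],0]]}}

```text
time_s: 16.28
tcp_pos: [0.6649, 0.1613, 0.149]
tcp_rot: [-179.9, 0.0, 104.8]
contact_force: [1.1, 0.7, -0.9]
opening: 0.017
gripper_force: 72.6
```

Emit:
{"api": "apply_moves", "payload": {"increments": [[[0,0,-0.2],[0,0,0],0],[[0,0,-0.4],[0,0,0],0],[[0,0,-0.6],[0,0,0],0],[[0,0,-0.9],[0,0,0],0],[[0,0,-1.2],[0,0,0],0],[[0,0,-1.5],[0,0,0],0],[[0,0,-1.5],[0,0,0],0],[[0,0,-1.5],[0,0,0],0]]}}

```text
time_s: 16.95
tcp_pos: [0.6655, 0.1615, 0.211]
tcp_rot: [179.9, 0.0, 104.8]
contact_force: [0.1, -1.1, -1.2]
opening: 0.0174
gripper_force: 72.6
```

```bash
python3 -c "
from h import *
st(); drop(0,b=(.444,.008),yaw=104.8,psi=-30,up=.09); c,P=look()"
```

```text
16.95 [0.6655 0.1615 0.211 ] [1.799e+02 3.000e-02 1.048e+02] F [ 0.1 -1.1 -1.2] op 0.0174 g 72.6
lean dir [-0.26  0.97] tcp [0.4335 0.0478 0.162 ]
row [-1.265, -6.335, 1.213] [0.1, -30.0, -0.0]
bowl [0.444 0.013 0.06 ] diam px [63. 67.] 0.91
A rim z 0.1075
C rim z 0.1059
D rim z 0.1057
```

Emit:
{"api": "apply_moves", "payload": {"increments": [[[-0.2,-0.95,0],[0,-4,0],0],[[-0.4,-1.9,0],[0,-9,0],0],[[-0.6,-2.85,0],[0,-14,0],0],[[-0.8,-3.8,0.1],[0,-19,0],0],[[-0.95,-4.7,0.4],[0,-24,0],0],[[-1.15,-5.6,0.8],[0,-29,0],0],[[-1.27,-6.33,1.2],[0,-30,0],0],[[-1.27,-6.33,1.2],[0,-30,0],0]]}}

```text
time_s: 17.72
tcp_pos: [0.4215, 0.0451, 0.1515]
tcp_rot: [-178.4, 30.0, 105.6]
contact_force: [-1.0, 0.1, -2.2]
opening: 0.0173
gripper_force: 72.8
```

```bash
python3 -c "
from h import *
st(); c=wbowl(); cv2.imwrite('pics/w4.png',c['img']); st(); drop(0,b=(.444,.008),yaw=104.8,psi=-30)"
```

```text
17.72 [0.4215 0.0451 0.1515] [-178.39   30.01  105.62] F [-1.   0.1 -2.2] op 0.0173 g 72.8
bowl rim circle [0.444  0.0086] r 0.094 5572 0.83
17.82 [0.4302 0.047  0.1586] [-179.53   30.01  105.1 ] F [1.  0.7 1. ] op 0.0173 g 72.8
lean dir [-0.26  0.97] tcp [0.4335 0.0478 0.072 ]
row [1.08, 0.1, 1.874] [-0.3, 0.0, 0.3]
```

View pics/w4.png

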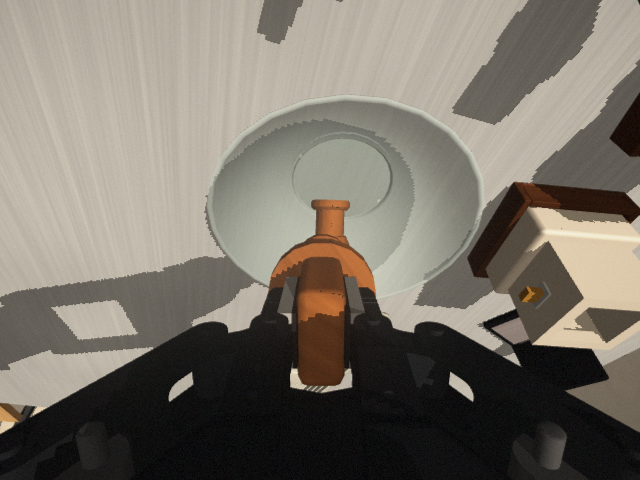

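```bash
python3 - <<'E'
from h import *
c=np.load("last.npz"); P=cloud(c); b=c["img"].astype(int)
m=(b[...,2]-b[...,0]>45)&(np.hypot(P[...,0]-.444,P[...,1]-.008)<.13)
q=P[m]; print(m.sum(), q.min(0).round(3),q.max(0).round(3), q.mean(0).round(3))
cv2.imwrite("pics/l2.png",cv2.resize(c["img"][220:330,260:410],(800,587)))
E
```

```text
151 [ 0.431 -0.063  0.024] [0.466 0.003 0.1  ] [ 0.446 -0.029  0.064]
```

View pics/l2.png

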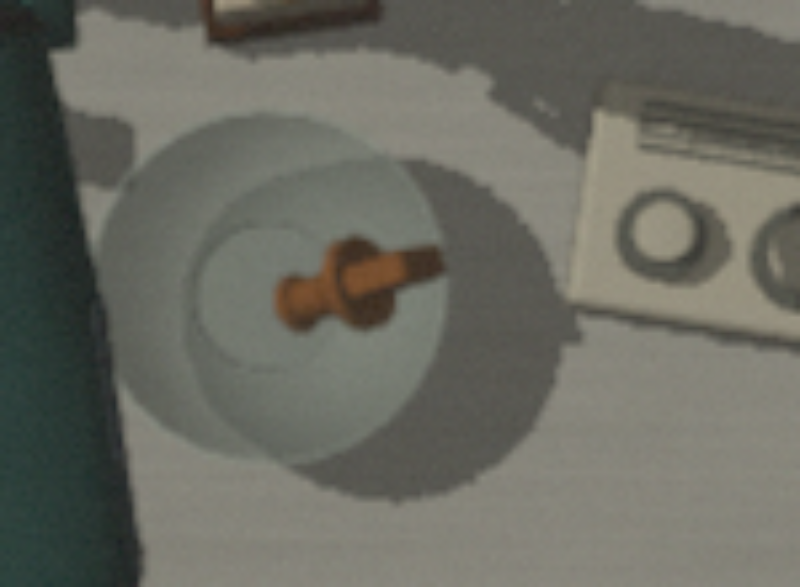

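Emit:
{"api": "apply_moves", "payload": {"increments": [[[0.3,0,0.45],[0,0,0],0],[[0.58,0,0.85],[0,0,0],0],[[0.85,0,1.25],[0,0,0],0],[[1.1,0,1.63],[0,0,0],0],[[1.2,0,1.8],[0,0,0],0],[[1.25,0,1.87],[0,0,0],0],[[1.25,0,1.87],[0,0,0],0],[[1.25,0,1.87],[0,0,0],0]]}}

```text
time_s: 18.48
tcp_pos: [0.4326, 0.0534, 0.0728]
tcp_rot: [180.0, 30.0, 104.8]
contact_force: [0.3, 0.2, 0.5]
opening: 0.0175
gripper_force: 72.8
```

Emit:
{"api": "apply_moves", "payload": {"increments": [[[0,0,0],[0,0,0],0],[[0,0,0],[0,0,0],0.3],[[0,0,0],[0,0,0],0.55],[[0,0,0],[0,0,0],0.55],[[0,0,0],[0,0,0],0.55],[[0,0,-0.4],[0,0,0],0.55],[[0,0,-1.0],[0,0,0],0.55],[[0,0,-2.0],[0,0,0],0.55]]}}

```text
time_s: 19.15
tcp_pos: [0.4186, 0.0905, 0.1384]
tcp_rot: [-179.4, 30.1, 105.0]
contact_force: [0.4, 0.8, 0.6]
opening: 0.0471
gripper_force: 0.0
```

```bash
python3 -c "
from h import *
st(); go([.4128,.288,.24],72)"
```

```text
19.15 [0.4186 0.0905 0.1384] [-179.36   30.08  105.  ] F [0.4 0.8 0.6] op 0.0471 g 0.0
row [2.887, 1.086, -4.619] [8.0, 29.4, 32.1]
```

Emit:
{"api": "apply_moves", "payload": {"increments": [[[0,0.1,-1.0],[1,4,4],1],[[0.2,0.2,-1.9],[2,8,8],1],[[0.7,0.4,-2.7],[3.5,12.5,13.5],1],[[1.2,0.55,-3.3],[5,17,19],1],[[1.7,0.75,-3.8],[6,22,24],1],[[2.2,0.9,-4.2],[7,26,29],1],[[2.7,1.0,-4.5],[8,29.4,32.1],1],[[2.89,1.09,-4.62],[8,29.4,32.1],1]]}}

```text
time_s: 19.82
tcp_pos: [0.4143, 0.2899, 0.2441]
tcp_rot: [179.6, -0.5, 72.0]
contact_force: [-0.2, -0.5, 0.5]
opening: 0.0853
gripper_force: 0.0
```

Emit:
{"api": "apply_moves", "payload": {"increments": [[[0,0,0],[0,0,0],1],[[0,0,0],[0,0,0],1],[[0,0,0],[0,0,0],1],[[0,0,0],[0,0,0],1],[[0,0,0],[0,0,0],1],[[0,0,0],[0,0,0],1],[[0,0,0],[0,0,0],1],[[0,0,0],[0,0,0],1]]}}

```text
time_s: 20.48
tcp_pos: [0.4143, 0.289, 0.2429]
tcp_rot: [179.6, -0.3, 72.1]
contact_force: [-0.1, 0.6, -0.3]
opening: 0.0852
gripper_force: 0.0
```

```bash
python3 - <<'E'
from h import *
st(); wflask(.4128,.288); st(); go([.4128,.288,.122],72)
c,P=look(); cv2.imwrite("pics/l3.png",cv2.resize(c["img"][210:330,250:410],(800,600)))
b=c["img"].astype(int)
m=(b[...,2]-b[...,0]>45)&(np.hypot(P[...,0]-.444,P[...,1]-.008)<.13)
q=P[m]; print(m.sum(), q.min(0).round(3),q.max(0).round(3), q.mean(0).round(3))
E
```

```text
20.48 [0.4143 0.289  0.2429] [179.6   -0.3   72.09] F [-0.1  0.6 -0.3] op 0.0852 g 0.0
neck 2707 [413.1 286.1] [66.3 66.2] 72.1
handle 1325 [413.3 286.7] [39.1 17.9] 71.6
20.53 [0.4143 0.2891 0.2429] [179.6   -0.31  72.09] F [ 0.5  0.6 -0.5] op 0.0854 g 0.0
row [-0.053, -0.047, 3.023] [0.4, -0.3, 0.1]
bowl [0.447 0.011 0.06 ] diam px [60. 69.] 0.68
A rim z 0.1069
C rim z 0.1055
D rim z 0.1055
227 [ 0.405 -0.062  0.023] [0.466 0.101 0.1  ] [0.441 0.012 0.067]
```

View pics/l3.png

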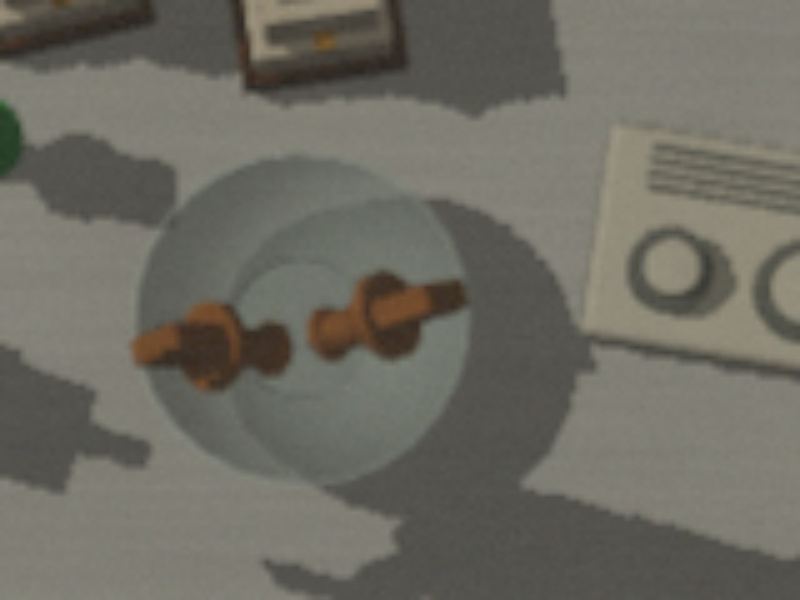

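Emit:
{"api": "apply_moves", "payload": {"increments": [[[-0.08,-0.045,0.5],[0.4,-0.3,0],1],[[-0.08,-0.045,1.1],[0.4,-0.3,0],1],[[-0.08,-0.045,1.7],[0.4,-0.3,0],1],[[-0.08,-0.045,2.3],[0.4,-0.3,0],1],[[-0.08,-0.045,2.8],[0.4,-0.3,0],1],[[-0.08,-0.045,3.02],[0.4,-0.3,0],1],[[-0.08,-0.045,3.02],[0.4,-0.3,0],1],[[-0.08,-0.045,3.02],[0.4,-0.3,0],1]]}}

```text
time_s: 21.3
tcp_pos: [0.4127, 0.2872, 0.1225]
tcp_rot: [180.0, -0.0, 72.1]
contact_force: [0.9, 0.2, 1.4]
opening: 0.0854
gripper_force: 0.0
```

Emit:
{"api": "apply_moves", "payload": {"increments": [[[0,0,0],[0,0,0],0.8],[[0,0,0],[0,0,0],0.4],[[0,0,0],[0,0,0],0],[[0,0,0],[0,0,0],0],[[0,0,0],[0,0,0],0],[[0,0,0],[0,0,0],0],[[0,0,0],[0,0,0],0],[[0,0,0],[0,0,0],0]], "newtons": 70}}

```text
time_s: 21.97
tcp_pos: [0.4131, 0.2871, 0.1227]
tcp_rot: [179.9, -0.1, 72.1]
contact_force: [0.1, -0.8, 3.3]
opening: 0.0168
gripper_force: 68.2
```

Emit:
{"api": "apply_moves", "payload": {"increments": [[[0,0,-0.15],[0,0,0],0],[[0,0.046,-0.147],[6,0,0],0],[[0,0.091,-0.138],[12,0,0],0],[[0,0.091,-0.138],[12,0,0],0],[[0,0.038,-0.148],[5,0,0],0],[[0,-0.015,-0.15],[-2,0,0],0],[[0,-0.068,-0.143],[-9,0,0],0],[[0,-0.091,-0.138],[-12,0,0],0]]}}

```text
time_s: 22.63
tcp_pos: [0.4071, 0.2888, 0.1278]
tcp_rot: [167.8, -0.1, 72.2]
contact_force: [-0.3, -0.4, 1.7]
opening: 0.0169
gripper_force: 70.8
```

Emit:
{"api": "apply_moves", "payload": {"increments": [[[0,0,0],[0,0,0],0],[[0,0,0],[0,0,0],0],[[0,0.053,0.005],[7,0,0],0],[[0,0.105,0.016],[14,0,0],0],[[0,0.157,0.031],[21,0,0],0],[[0,0.178,0.038],[24,0,0],0],[[0,0.178,0.038],[24,0,0],0],[[0,0.178,0.038],[24,0,0],0]]}}

```text
time_s: 23.3
tcp_pos: [0.4182, 0.2851, 0.1275]
tcp_rot: [-168.0, -0.0, 71.9]
contact_force: [1.3, -0.0, 0.7]
opening: 0.0174
gripper_force: 71.7
```

Emit:
{"api": "apply_moves", "payload": {"increments": [[[0,-0.046,0.005],[-6,0,0],0],[[0,-0.0915,0.007],[-12,0,0],0],[[0,-0.0915,0.007],[-12,0,0],0],[[0,-0.11,-0.08],[-12,0,0],0],[[0,-0.125,-0.15],[-12,0,0],0],[[0,-0.138,-0.213],[-12,0,0],0],[[0,-0.138,-0.213],[-12,0,0],0],[[0,-0.138,-0.213],[-12,0,0],0]]}}

```text
time_s: 23.97
tcp_pos: [0.4128, 0.2871, 0.1372]
tcp_rot: [-179.9, -0.0, 72.0]
contact_force: [-1.1, -0.0, 0.3]
opening: 0.0172
gripper_force: 71.5
```

Emit:
{"api": "apply_moves", "payload": {"increments": [[[0,0,-0.03],[0,0,0],0],[[0,0,-0.06],[0,0,0],0],[[0,0,-0.09],[0,0,0],0],[[0,0,-0.12],[0,0,0],0],[[0,0,-0.15],[0,0,0],0],[[0,0,-0.15],[0,0,0],0],[[0,0,-0.15],[0,0,0],0],[[0,0,-0.15],[0,0,0],0]]}}

```text
time_s: 24.63
tcp_pos: [0.4126, 0.2871, 0.1433]
tcp_rot: [180.0, -0.0, 72.1]
contact_force: [-0.3, -0.3, -0.3]
opening: 0.0171
gripper_force: 71.6
```

Emit:
{"api": "apply_moves", "payload": {"increments": [[[0,0,-0.2],[0,0,0],0],[[0,0,-0.4],[0,0,0],0],[[0,0,-0.7],[0,0,0],0],[[0,0,-1.1],[0,0,0],0],[[0,0,-1.5],[0,0,0],0],[[0,0,-1.9],[0,0,0],0],[[0,0,-1.9],[0,0,0],0],[[0,0,-1.9],[0,0,0],0]]}}

```text
time_s: 25.3
tcp_pos: [0.4134, 0.2875, 0.2212]
tcp_rot: [179.8, -0.2, 72.1]
contact_force: [-0.1, 0.0, -0.6]
opening: 0.017
gripper_force: 71.6
```

```bash
python3 -c "
from h import *
st(); drop(0,b=(.445,.008),yaw=10,psi=-30,up=.10,off=.022); c,P=look()
b=c['img'].astype(int)
m=(b[...,2]-b[...,0]>45)&(np.hypot(P[...,0]-.444,P[...,1]-.008)<.13)
q=P[m]; print(m.sum(), q.min(0).round(3),q.max(0).round(3), q.mean(0).round(3))
"
```

```text
25.3 [0.4134 0.2875 0.2212] [179.83  -0.19  72.09] F [-0.1  0.  -0.6] op 0.017 g 71.6
lean dir [0.98 0.17] tcp [0.4974 0.0172 0.172 ]
row [-5.789, 4.071, 1.223] [16.3, -27.2, 60.6]
bowl [0.446 0.011 0.06 ] diam px [60. 66.] 0.62
A rim z 0.1065
C rim z 0.1059
D rim z 0.1052
241 [ 0.404 -0.062  0.027] [0.466 0.101 0.1  ] [0.439 0.013 0.067]
```

Emit:
{"api": "apply_moves", "payload": {"increments": [[[-0.7,0.5,0],[1,-2,5],0],[[-1.5,1.05,0],[3,-5,11],0],[[-2.3,1.6,0],[4.5,-8,17],0],[[-3.1,2.15,0],[6,-11,23],0],[[-3.9,2.7,0],[7.5,-13,28],0],[[-4.7,3.3,0.2],[9.3,-15.5,34.5],0],[[-5.3,3.7,0.3],[10.8,-18,40],0],[[-5.79,4.07,0.4],[12.3,-20.5,45.6],0]]}}

```text
time_s: 26.07
tcp_pos: [0.496, 0.0143, 0.2014]
tcp_rot: [-176.6, 23.3, 26.2]
contact_force: [-0.0, 0.1, 0.8]
opening: 0.0171
gripper_force: 71.5
```

```bash
python3 -c "
from h import *
st(); drop(0,b=(.445,.008),yaw=10,psi=-30,up=.08,off=.022)"
```

```text
26.07 [0.496  0.0143 0.2014] [-176.62   23.31   26.17] F [-0.   0.1  0.8] op 0.0171 g 71.5
lean dir [0.98 0.17] tcp [0.4974 0.0172 0.152 ]
row [0.546, 0.015, 1.109] [3.9, -6.2, 14.6]
```

Emit:
{"api": "apply_moves", "payload": {"increments": [[[0.27,0,0.55],[1.5,-2.5,6],0],[[0.54,0,1.1],[3,-5,12],0],[[0.54,0,1.1],[3.9,-6.2,14.6],0],[[0.54,0,1.1],[3.9,-6.2,14.6],0],[[0.54,0,1.1],[3.9,-6.2,14.6],0],[[0.54,0,1.1],[3.9,-6.2,14.6],0],[[0.54,0,1.1],[3.9,-6.2,14.6],0],[[0.54,0,1.1],[3.9,-6.2,14.6],0]]}}

```text
time_s: 26.73
tcp_pos: [0.4978, 0.0205, 0.1555]
tcp_rot: [-179.9, 29.6, 10.5]
contact_force: [-0.1, -0.2, -0.1]
opening: 0.0171
gripper_force: 71.5
```

```bash
python3 -c "
from h import *
c=wbowl(); cv2.imwrite('pics/w5.png',c['img']); st(); drop(0,b=(.445,.008),yaw=10,psi=-30,off=.022)"
```

```text
bowl rim circle [0.446  0.0081] r 0.0939 3885 0.98
26.83 [0.4977 0.0204 0.1552] [-179.92   29.59   10.48] F [-0.8  0.4  0.5] op 0.0171 g 71.5
lean dir [0.98 0.17] tcp [0.4974 0.0172 0.072 ]
row [1.008, 0.078, 1.818] [0.2, -0.4, 0.4]
```

View pics/w5.png

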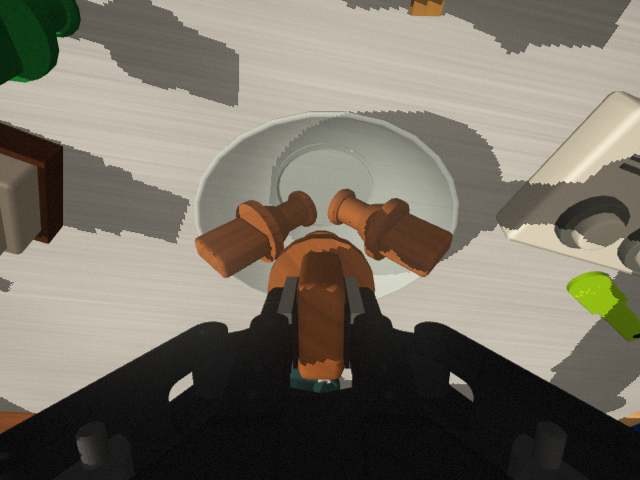

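Emit:
{"api": "apply_moves", "payload": {"increments": [[[0.25,0.02,0.45],[0,0,0],0],[[0.5,0.05,0.9],[0,0,0],0],[[0.75,0.07,1.35],[0.2,-0.4,0.4],0],[[0.9,0.08,1.6],[0.2,-0.4,0.4],0],[[1.0,0.08,1.8],[0.2,-0.4,0.4],0],[[1.0,0.08,1.8],[0.2,-0.4,0.4],0],[[1.0,0.08,1.8],[0.2,-0.4,0.4],0],[[1.0,0.08,1.8],[0.2,-0.4,0.4],0]]}}

```text
time_s: 27.5
tcp_pos: [0.4979, 0.017, 0.073]
tcp_rot: [-180.0, 30.0, 10.0]
contact_force: [0.3, -0.6, -1.6]
opening: 0.017
gripper_force: 71.5
```

Emit:
{"api": "apply_moves", "payload": {"increments": [[[0,0,0],[0,0,0],0],[[0,0,0],[0,0,0],0.3],[[0,0,0],[0,0,0],0.45],[[0,0,0],[0,0,0],0.45],[[0,0,0],[0,0,0],0.45],[[0,0,-0.4],[0,0,0],0.45],[[0,0,-1.0],[0,0,0],0.45],[[0,0,-2.0],[0,0,0],0.45]]}}

```text
time_s: 28.17
tcp_pos: [0.5341, 0.0238, 0.1386]
tcp_rot: [-179.8, 30.6, 10.0]
contact_force: [1.2, -0.1, -0.3]
opening: 0.038
gripper_force: 0.0
```

```bash
python3 -c "
from h import *
c=wbowl(); cv2.imwrite('pics/w6.png',c['img']); st(); go([.453,-.3612,.16],10)"
```

```text
bowl rim circle [0.4461 0.0081] r 0.094 3129 0.62
28.27 [0.5409 0.024  0.1465] [179.92  29.45   9.93] F [ 1.5 -0.4  1.5] op 0.0386 g 0.0
row [-3.496, 9.105, 1.599] [0.1, 29.5, -0.0]
```

View pics/w6.png

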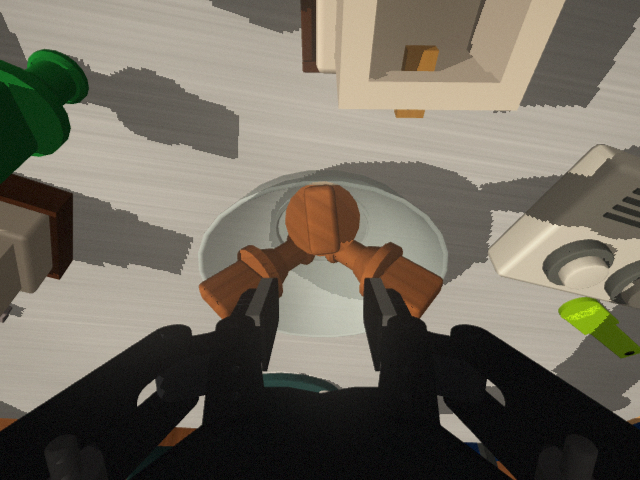

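Emit:
{"api": "apply_moves", "payload": {"increments": [[[-0.5,0,-0.87],[0,0,0],0.45],[[-1.0,0.3,-1.5],[0,4,0],0.45],[[-1.4,1.2,-1.5],[0,9,0],0],[[-1.8,2.1,-1.3],[0,14,0],0],[[-2.1,3.0,-1.0],[0,19,0],0],[[-2.4,3.9,-0.7],[0,24,0],0],[[-2.7,4.8,-0.4],[0,29.5,0],0],[[-2.9,5.7,-0.1],[0,29.5,0],0]]}}

```text
time_s: 28.93
tcp_pos: [0.4754, -0.219, 0.2031]
tcp_rot: [180.0, 0.5, 9.9]
contact_force: [-0.2, 0.2, -0.5]
opening: 0.0001
gripper_force: 0.0
```

```bash
python3 -c "
from h import *
st(); go([.453,-.3612,.13],10); c,P=look()
b=c['img'].astype(int)
m=(b[...,2]-b[...,0]>45)&(np.hypot(P[...,0]-.444,P[...,1]-.008)<.13)
q=P[m]; print(m.sum(), q.min(0).round(3),q.max(0).round(3), q.mean(0).round(3))
cv2.imwrite('pics/l4.png',cv2.resize(c['img'][210:330,250:410],(800,600)))"
```

```text
28.93 [ 0.4754 -0.219   0.2031] [179.98   0.45   9.86] F [-0.2  0.2 -0.5] op 0.0001 g 0.0
row [-1.146, 3.406, 1.838] [0.0, 0.5, -0.1]
bowl [0.442 0.008 0.06 ] diam px [61. 64.] 0.72
A rim z 0.106
C rim z 0.1054
D rim z 0.1055
370 [ 0.404 -0.063  0.019] [0.542 0.101 0.105] [0.46  0.018 0.066]
```

View pics/l4.png

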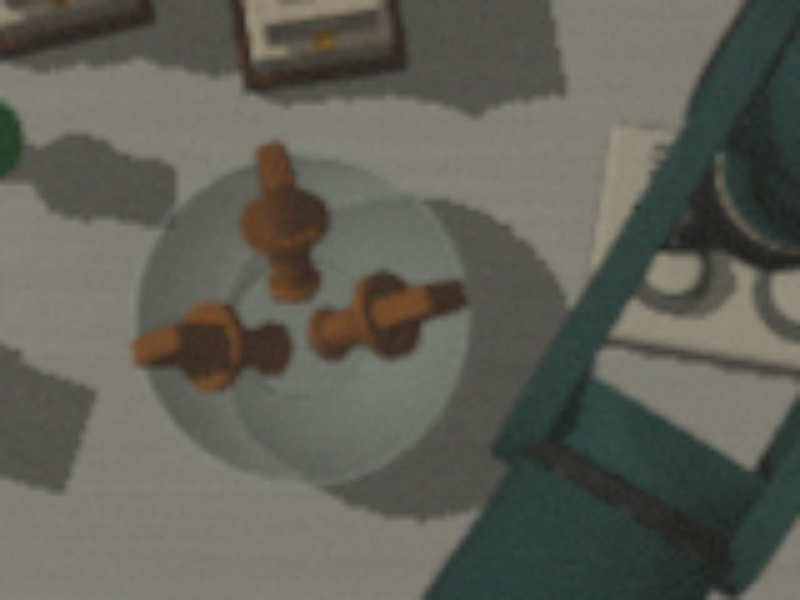

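Emit:
{"api": "apply_moves", "payload": {"increments": [[[-0.3,0.9,0],[0,0.5,0],0],[[-0.6,1.8,0.4],[0,0.5,0],0],[[-0.9,2.6,0.9],[0,0.5,0],0],[[-1.15,3.4,1.4],[0,0.5,0],0],[[-1.15,3.4,1.84],[0,0.5,0],0],[[-1.15,3.4,1.84],[0,0.5,0],0],[[-1.15,3.4,1.84],[0,0.5,0],0],[[-1.15,3.4,1.84],[0,0.5,0],0]]}}

```text
time_s: 29.7
tcp_pos: [0.4576, -0.359, 0.1303]
tcp_rot: [-180.0, 0.1, 10.0]
contact_force: [0.2, 0.0, -0.3]
opening: -0.0001
gripper_force: 0.0
```

```bash
python3 - <<'E'
from h import *
st(); c=optics.capture("wrist"); cv2.imwrite("pics/w7.png",c["img"]); P=cloud(c); z=P[...,2]; st()
k=lambda x,y:np.hypot(P[...,0]-x,P[...,1]-y)
m=(z>.052)&(z<.065)&(P[...,0]>.42)&(P[...,0]<.52)&(P[...,1]<-.15)&(P[...,1]>-.42)
n,l,s,_=cv2.connectedComponentsWithStats(m.astype(np.uint8))
for i in range(1,n):
    if s[i,4]>60:
        (x,y),r=cv2.minEnclosingCircle((P[l==i][:,:2]*1000).astype(np.float32)); print("key",round(x,1),round(y,1),"r",round(r,1),"z",np.median(z[l==i]).round(4),s[i,4])
for nm,x,y in [("s",.4534,-.3616),("l",.465,-.2825),("m",.4766,-.2034)]:
    d=k(x,y); print(nm,[(a,round(float(np.median(z[(d>=a*.001)&(d<(a+2)*.001)])),4)) for a in range(0,34,3) if ((d>=a*.001)&(d<(a+2)*.001)).sum()>5])
E
```

```text
29.7 [ 0.4576 -0.359   0.1303] [-1.7997e+02  6.0000e-02  1.0040e+01] F [ 0.2  0.  -0.3] op -0.0001 g 0.0
29.75 [ 0.4579 -0.3591  0.131 ] [1.7995e+02 2.0000e-02 1.0060e+01] F [ 0.5  0.6 -0.4] op -0.0003 g 0.0
key 478.1 -207.4 r 17.3 z 0.0559 2296
key 465.8 -286.3 r 21.9 z 0.0561 3407
key 454.1 -365.1 r 11.8 z 0.0561 915
s [(0, 0.1765), (3, 0.1673), (6, 0.1672), (9, 0.0564), (12, 0.1578), (15, 0.2114), (18, 0.1787), (21, 0.2059), (24, 0.2185), (27, 0.2195), (30, 0.1994), (33, 0.1934)]
l [(0, 0.0564), (3, 0.0563), (6, 0.0563), (9, 0.0562), (12, 0.0562), (15, 0.0568), (18, 0.2154), (21, 0.2143), (24, 0.2086), (27, 0.2127), (30, 0.2056), (33, 0.2031)]
m [(0, 0.0563), (3, 0.0561), (6, 0.0562), (9, 0.0561), (12, 0.0559), (15, 0.056), (18, 0.0473), (21, 0.0461), (24, 0.0458), (27, 0.0361), (30, 0.0341), (33, 0.0342)]
```

View pics/w7.png

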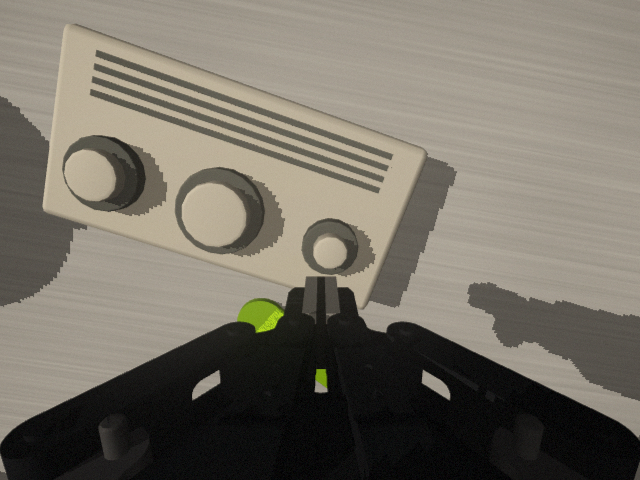

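Emit:
{"api": "apply_moves", "payload": {"increments": [[[-0.125,0.08,0.6],[0,0,0],0],[[-0.125,0.08,1.2],[0,0,0],0],[[-0.125,0.08,1.6],[0,0,0],0],[[-0.125,0.08,1.75],[0,0,0],0],[[-0.125,0.08,1.87],[0,0,0],0],[[-0.125,0.08,1.95],[0,0,0],0],[[-0.125,0.08,2.0],[0,0,0],0],[[-0.125,0.08,2.0],[0,0,0],0]]}}

```text
time_s: 30.42
tcp_pos: [0.4531, -0.3636, 0.0513]
tcp_rot: [180.0, 0.0, 10.0]
contact_force: [-0.9, 3.2, 5.0]
opening: 0.0
gripper_force: 2.3
```

Emit:
{"api": "apply_moves", "payload": {"increments": [[[0,0,0.01],[0,0,0],0],[[0,0,0.01],[0,0,0],0],[[0,0,-0.5],[0,0,0],0],[[0,0,-1.2],[0,0,0],0],[[0.3,-0.9,-1.2],[0,0,0],0],[[0.6,-1.8,-1.2],[0,0,0],0],[[0.9,-2.7,-1.2],[0,0,0],0],[[1.28,-3.78,-1.2],[0,0,0],0]]}}

```text
time_s: 31.08
tcp_pos: [0.4767, -0.2099, 0.0986]
tcp_rot: [179.9, -0.0, 9.9]
contact_force: [0.9, 0.5, 0.1]
opening: -0.0002
gripper_force: 0.0
```

Emit:
{"api": "apply_moves", "payload": {"increments": [[[0,0,0],[0,0,0],0],[[0,0,0.4],[0,0,0],0],[[0,0,0.8],[0,0,0],0],[[0,0,0.96],[0,0,0],0],[[0,0,1.08],[0,0,0],0],[[0,0,1.16],[0,0,0],0],[[0,0,1.2],[0,0,0],0],[[0,0,1.2],[0,0,0],0]]}}

```text
time_s: 31.75
tcp_pos: [0.4759, -0.2103, 0.0511]
tcp_rot: [-179.9, 0.1, 9.9]
contact_force: [-3.3, 2.5, 6.0]
opening: -0.0001
gripper_force: 3.0
```

Emit:
{"api": "apply_moves", "payload": {"increments": [[[0,0,0.01],[0,0,0],0],[[0,0,0.01],[0,0,0],0],[[0,0,-0.5],[0,0,0],0],[[0,0,-1.2],[0,0,0],0],[[-0.2,0.6,-1.2],[0,0,0],0],[[-0.4,1.2,-1.2],[0,0,0],0],[[-0.6,1.79,-1.2],[0,0,0],0],[[-0.6,1.79,-1.2],[0,0,0],0]]}}

```text
time_s: 32.42
tcp_pos: [0.4645, -0.2898, 0.0985]
tcp_rot: [179.8, 0.1, 9.7]
contact_force: [0.4, 0.4, 0.7]
opening: 0.0001
gripper_force: 0.0
```

Emit:
{"api": "apply_moves", "payload": {"increments": [[[0,0,0],[0,0,0],0],[[0,0,0.4],[0,0,0],0],[[0,0,0.8],[0,0,0],0],[[0,0,0.96],[0,0,0],0],[[0,0,1.08],[0,0,0],0],[[0,0,1.16],[0,0,0],0],[[0,0,1.2],[0,0,0],0],[[0,0,1.2],[0,0,0],0]]}}

```text
time_s: 33.08
tcp_pos: [0.4647, -0.2841, 0.0511]
tcp_rot: [-179.9, 0.1, 10.0]
contact_force: [-2.5, 2.6, 5.1]
opening: 0.0
gripper_force: 2.4
```

Emit:
{"api": "apply_moves", "payload": {"increments": [[[0,0,0.01],[0,0,0],0],[[0,0,0.01],[0,0,0],0],[[0,0,-0.5],[0,0,0],0],[[0,0,-1.2],[0,0,0],0],[[0,0,-2.2],[0,0,0],0],[[0,0,-3.2],[0,0,0],0],[[0,0,-3.2],[0,0,0],0],[[0,0,-3.2],[0,0,0],0]]}}

```text
time_s: 33.75
tcp_pos: [0.467, -0.2861, 0.1822]
tcp_rot: [179.6, -0.3, 10.0]
contact_force: [-0.5, 0.8, -0.9]
opening: 0.0001
gripper_force: 0.0
```

```bash
python3 - <<'E'
from h import *
st(); c,P=look(); b=c['img'].astype(int)
m=(b[...,2]-b[...,0]>45)&(np.hypot(P[...,0]-.444,P[...,1]-.008)<.13)
q=P[m]; print(m.sum(), q.min(0).round(3),q.max(0).round(3), q.mean(0).round(3))
E
```

```text
33.75 [ 0.467  -0.2861  0.1822] [179.63  -0.28   9.98] F [-0.5  0.8 -0.9] op 0.0001 g 0.0
bowl [0.443 0.01  0.06 ] diam px [62. 63.] 0.89
A rim z 0.106
C rim z 0.1055
D rim z 0.1054
378 [ 0.405 -0.062  0.019] [0.541 0.101 0.1  ] [0.461 0.018 0.066]
```

```bash
python3 -c "
from station import order
print(order.finish_job())"
```

```text
the job is handed in; nothing more can be done
None
```

I opened flasks A, C and D and put their three stoppers in the glass bowl (flask B was already open), then pressed the fan keys small, middle and large to about 6 mm each; the last check before hand-in showed the stoppers in the bowl and flasks A, C and D fully down, but the hand-in returned no verdict.

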